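# Block up the reagent carrier and load it through the stainer's sprung gate

## Task

Fill the empty place in the reagent carrier with the one spacer block that fits it, standing right down on the floor of the tub so that the bottles cannot shift. Then slide the carrier along the bench, without lifting it, nose first through the sprung gate until it is fully home against the end buffers, and leave the gate shut behind it. Leave the other two spacers and everything else on the bench where they are.

Things in the scene. Friction and masses are not known exactly. Their poses are not given: they have to be found in the camera images.
- gate (a point): Middle of the sprung gate of the reagent bay, 34 mm above the bench. The bay is a fixed open-topped steel channel on the bench, before the white slide stainer; the bench is its floor. x points level into the bay along the channel, y across it, z up. Walls 25 mm high; gate posts 68 mm high at y = +/-50 mm. The stainer's case begins at x = 251 mm, from y = -60 to +300 mm, up to 206 mm high.
- mouth (a point): Point on the channel's middle line, 60 mm before the gate, 34 mm above the bench, same axes as the gate. From here to 10 mm before the gate the channel is 70 mm wide; before here its guides flare out over 40 mm to about 110 mm. For 60 mm past the gate it is a 106 mm wide recess, into which the leaves fold.
- stop (a point): Face of the two rubber end buffers of the bay, on its middle line, 17 mm above the bench, 233 mm past the gate, same axes as the gate. The inner channel from 72 mm past the gate to here is 70 mm wide. When the carrier is home its nose rests against this face and its tub's centre is 145 mm past the gate.
- leaf_far (a joint): Angle of the gate leaf on the gate's +y side, rad: 0 shut across the channel, 1.57 swung in along it. A steel flap 44 mm long, 10 to 58 mm above the bench, on an upright pin at y = +47 mm. Opens inward only (gate +x), pushed by what passes: 0.5 N at the tip to start, 1.5 N fully open. Springs shut by itself once nothing is in its sweep (44 mm past the gate).
- leaf_near (a joint): The same for the gate leaf on the gate's -y side, hinge at y = -47 mm.
- carrier_center (a point): Centre of the grey reagent carrier's tub, 15 mm above its underside. Open-topped, 156 mm long (x), 62 mm wide (y), 30 mm high, walls and floor 4 mm thick (inside 148 x 54 mm). x points to the nose, a tapered bumper 10 mm beyond the tub (88 mm ahead of this point), which enters the bay first; z up. 0.25 kg empty, about 0.65 kg packed; slides on the bench.
- carrier_row (a point): Middle of the tub's inner floor, carrier axes, below carrier_center. Bottles stand on it in a row of four equal places centred at x = -55.5, -18.5, +18.5, +55.5 mm, y = 0. Three hold a bottle; one, any of the four, is empty: about 38 mm free along x, 54 mm across. No partitions: things can shift along the row.
- carrier_handle (a point): Middle of the carrier's handle, 42 mm above its underside: an upright fin at its back end, 10 mm thick (carrier y), 30 mm long (x, from 78 to 108 mm behind the tub's centre), from 2 to 60 mm above the bench. Carrier axes; this point is 94 mm behind the tub's centre at y = 0.
- spacer_mid_center (a point): Centre of the middle-sized of three plain grey plastic spacer blocks: 34 mm thick (its x), 50 mm wide (its y), 64 mm high (z up), slightly rebated foot; about 0.06 kg. It is the one that fills the empty place in the carrier; standing in it, its centre is 36 mm above the bench and its top 38 mm above the tub's rim.
- spacer_thin_center (a point): Centre of the thin spacer block, 20 x 50 x 64 mm, same axes; too thin for the empty place. A bystander.
- spacer_thick_center (a point): Centre of the thick spacer block, 50 x 50 x 64 mm, same axes; too thick for the empty place. A bystander.
- bottle_a_center (a point): Centre of one of the three equal white reagent bottles in the carrier, rectangular, 36 mm (its x, along the carrier) x 50 mm (y), 48 mm high to the shoulder, 69 mm with its round 26 mm cap; this point is 34.5 mm above its underside, which stands on the tub's 4 mm floor. 0.11 kg.
- bottle_b_center (a point): Centre of one of the three equal white reagent bottles in the carrier, rectangular, 36 mm (its x, along the carrier) x 50 mm (y), 48 mm high to the shoulder, 69 mm with its round 26 mm cap; this point is 34.5 mm above its underside, which stands on the tub's 4 mm floor. 0.11 kg.
- bottle_c_center (a point): Centre of one of the three equal white reagent bottles in the carrier, rectangular, 36 mm (its x, along the carrier) x 50 mm (y), 48 mm high to the shoulder, 69 mm with its round 26 mm cap; this point is 34.5 mm above its underside, which stands on the tub's 4 mm floor. 0.11 kg.
- dropper: Bystander: small white dropper bottle with a green cap, 26 mm across, 62 mm high; origin at the centre of its underside.
- beaker: Bystander: glass beaker, 64 mm across, 88 mm high; origin at the centre of its underside.
- amber: Bystander: amber glass bottle, 68 mm across, 135 mm high; origin at the centre of its underside.
- dish: Bystander: closed petri dish, 64 mm across, 16 mm high; origin at the centre of its underside.
- slide_tray: Bystander: flat cardboard tray of glass slides, 100 x 200 x 12 mm; origin at the centre of its underside.
- slide_box: Bystander: black slide box, 98 x 82 x 28 mm; origin at the centre of its underside.
Not all that is in view belongs to the job. What is shaped like the part that bears spacer_mid_center but blue or red is not meant.

How it is judged:
By the outcome, as a careful person would: the job done as asked, in the order asked, and still so for the second after the job is handed in, with the robot touching nothing.
It also fails if it takes over 67 s, if anything falls off the work surface, if the arm or the gripper's body presses on something with over 40 N, if the wrist force passes 120 N, or if a joint passes its speed limit or range.

## Robot

A 6-joint arm with a two-finger parallel gripper is mounted at the origin on the work surface. World frame = base frame: x ahead of the robot, y to its left, z up, the work surface at z = 0. Lengths are in m, angles in rad, forces in N, time in s.
With the tool pointing down it reaches from about 0.3 to 0.75 m from the base axis. Payload 8.5 kg.
Tool frame: the origin (TCP) lies on the mounting face of the last link; the fingertips stand 166 mm ahead of it and the grasp point (between the pads) lies 147 mm ahead of it; z points along the fingers, y is the line along which they close (so a half turn about z gives the same grasp; the last joint's range is limited). The gripper opens to 88 mm and grips with 3 to 60 N. Pads are 18 mm wide; open, the fingers measure 123 mm over their backs; the gripper's body (75 mm by 187 mm) begins 45 mm behind the grasp point.
Start: joints at [0.993, 0.381, 1.297, -0, 1.464, -0.215], TCP at [0.195, 0.514, 0.405] pointing down, gripper open.
Joint ranges: [-3.11, 3.11], [-0.89, 2.33], [0.22, 2.48], [-1.42, 4.56], [0.17, 2.85], [-2.88, 2.88]. Speed limits (rad/s): [2.39, 2.39, 3.14, 3.14, 3.14, 3.14].

## Interface

Orientations are given as a 3x3 rotation matrix whose columns are the frame's x, y, z axes.
In Python, from bench import env, vision, close_job gives the robot as it stands.
- The arm moves only by the tool apply_moves, never from a script. Its argument "deltas" is a list of rows, each an object of numbers: "jaw": the closure in counts, from 0 (fully open) to 255 (shut); "dx", "dy", "dz": the shift along the tool's x, y, z in cm; "spin": the turn about the tool's z in rad. In form: [{"jaw": .., "dx": .., "dy": .., "dz": .., "spin": ..}, ...]. A call has exactly 10 rows; each row is the pose to reach, as a shift and turn from the pose commanded when the call began, along the tool's axes at that moment; what a row does not reach only later rows make up. A row lasts 1/10 s, in which the tool goes at most 50 mm and 8.59 degrees, less where a joint would pass 70% of its speed; a pose out of reach is approached as far as the arm can. A call with a gripper value outside its range is refused whole. The fingers move at their own pace and stop on an object; "newtons" is the grip in N (left out, the last holds). Time passes only in rows, so rows that repeat a pose let the fingers close, or fill a call up. It gives the time, the measured TCP pose, the force, the opening and the grip force at its end, in the units of the state.
- env.state(): the state, without advancing time (a new reading comes with each control period).
- vision.get_image(name): name is "scene" or "side" or "wrist"; returns a dict with "color" (400x640x3 uint8, red, green, blue), "vfov" (degrees; the focal length in pixels is half the picture's height over the tangent of half this angle, whatever the lens; pixels are square), "cx", "cy" (the principal point, pixels), "dist" ([k1, k2, p1, p2, k3] as OpenCV has them; the pictures are not rectified), "position" and "orientation" of the camera in the world. Camera axes: x right, y up, looking along -z (the intrinsics and any distortion apply to the point x, -y, -z); pixel columns grow to the right and rows downward; lengths in m; the calibration is good to about 2 mm. A picture is of the moment at which its call begins. There is no depth.
- close_job(): hands the job in; it is judged then, once.
The state is a dict: "time": time; "joints": joint angles; "dq": joint speeds; "joint_efforts": joint torques, N m; "eef_pos": TCP position; "ee_rot": TCP orientation; "contact_force": force on the tool from outside, world axes, zero at the start; "torque": the same for the moment, N m; "opening": finger opening in m; "grasp_force": force on a finger pad.
Only numpy, scipy, OpenCV 4.12 (cv2) and the standard library are available. Lean on these libraries where they do the work, as an engineer would, in place of code of your own. Each camera call takes 0.05 s, during which the arm holds its last target. There are 200 camera calls.

## Working session

There is one attempt and no reset: what is moved stays moved. The work goes in short steps, Python scripts to look and compute and a tool call to move; the robot and the scene stay as the last step left them, time stands still between calls to the robot, and variables do not carry over. Pictures are saved under pics/ and viewed, at most 10 in all, crops included, and the job is handed in when it is done.

Besides the shell and the picture viewer there is one more tool, called after ">>>" in YAML: its name, and indented under it one key for each argument. apply_moves: Moves the arm, as the interface text tells. Its arguments: {"type":"object","properties":{"deltas":{"type":"array","items":{"type":"object","properties":{"jaw":{"type":"number"},"dx":{"type":"number"},"dy":{"type":"number"},"dz":{"type":"number"},"spin":{"type":"number"}}}},"newtons":{"type":"number"}},"required":["deltas"]}

```bash
mkdir -p pics; cat > h.py <<'E'
import numpy as np, cv2, pickle
from bench import env, vision, close_job
def snap(n, tag):
    im=vision.get_image(n); cv2.imwrite(f'pics/{tag}.png',im['color'][:,:,::-1]); pickle.dump(im,open(f'pics/{tag}.pkl','wb')); return im
def load(tag): return pickle.load(open(f'pics/{tag}.pkl','rb'))
def K(im):
    f=200/np.tan(np.radians(im['vfov'])/2); return np.array([[f,0,im['cx']],[0,f,im['cy']],[0,0,1.]])
def back(im,uv,z):
    p=cv2.undistortPoints(np.array(uv,float).reshape(-1,1,2),K(im),np.array(im['dist'],float)).reshape(-1,2)
    d=np.c_[p[:,0],-p[:,1],-np.ones(len(p))]@np.array(im['orientation']).T
    o=np.array(im['position']); t=(np.asarray(z)-o[2])/d[:,2]; return o+d*t[:,None]
def proj(im,P):
    q=(np.asarray(P,float).reshape(-1,3)-im['position'])@np.array(im['orientation']); q=q*[1,-1,-1]
    return cv2.projectPoints(q.reshape(-1,1,3),np.zeros(3),np.zeros(3),K(im),np.array(im['dist'],float))[0].reshape(-1,2)
E
python3 - <<'E'
from h import *
a=[snap(n,n+'0') for n in('scene','side','wrist')]
for i in a: print(i['position'],i['vfov'],i['dist'])
s=env.state(); print(s['time'],s['eef_pos'],s['ee_rot'],s['opening'])
E
```

```text
[ 1.28442383 -0.1615477   0.78441904] 56.24718455441768 [-0.01177412  0.          0.          0.          0.        ]
[0.32713246 0.9976843  0.91960744] 46.4185196009734 [-0.03088254  0.          0.          0.          0.        ]
[0.13298162 0.5371351  0.38445773] 65.30266398329518 [0.00421437 0.         0.         0.         0.        ]
0.15 [0.19517697 0.51418229 0.40431151] [[-9.34907936e-01  3.54889913e-01 -5.47614913e-04]
 [ 3.54890276e-01  9.34907564e-01 -8.59876304e-04]
 [ 2.06807897e-04 -9.98248388e-04 -9.99999480e-01]] 0.0879453190531703
```

View pics/scene0.png

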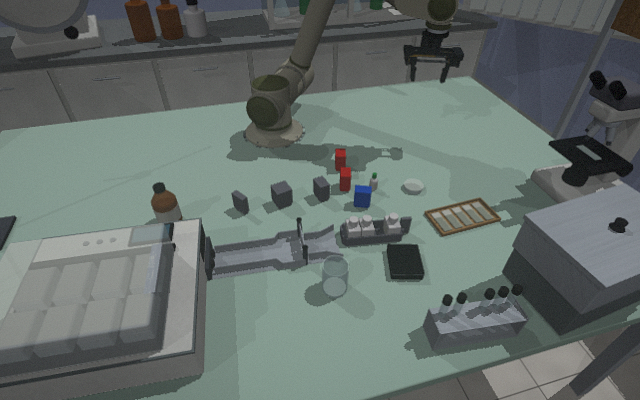

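View pics/side0.png

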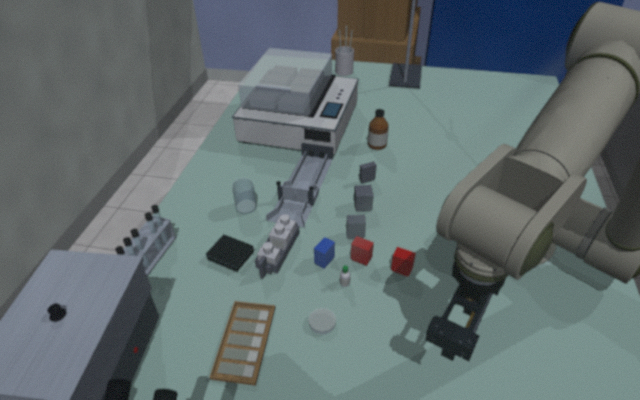

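Scene: carrier at about (375,228), with its handle toward (408,228). The gate is at (302,245), and three grey spacers stand at (240,202), (281,194) and (321,188). I'll enlarge the working region from both cameras.

```bash
python3 - <<'E'
import cv2
a=cv2.imread('pics/scene0.png')[168:286,220:420]; cv2.imwrite('pics/c1.png',cv2.resize(a,None,fx=4,fy=4,interpolation=cv2.INTER_CUBIC))
a=cv2.imread('pics/side0.png')[145:285,240:400]; cv2.imwrite('pics/c2.png',cv2.resize(a,None,fx=4,fy=4,interpolation=cv2.INTER_CUBIC))
E
```

```text
(no output)
```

View pics/c1.png

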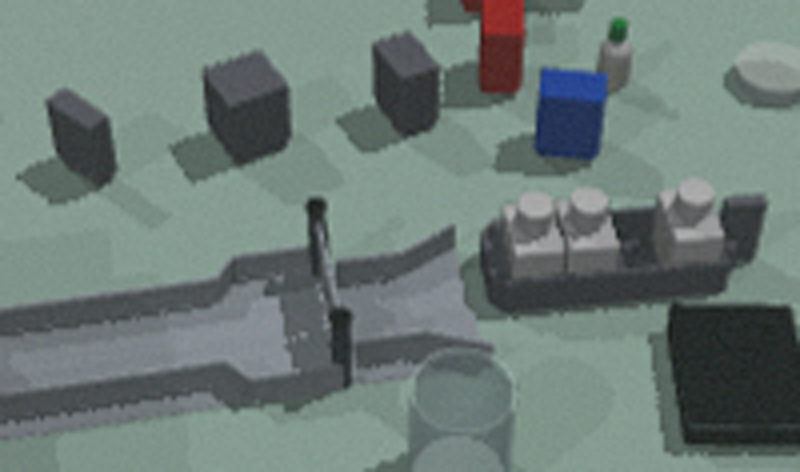

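View pics/c2.png

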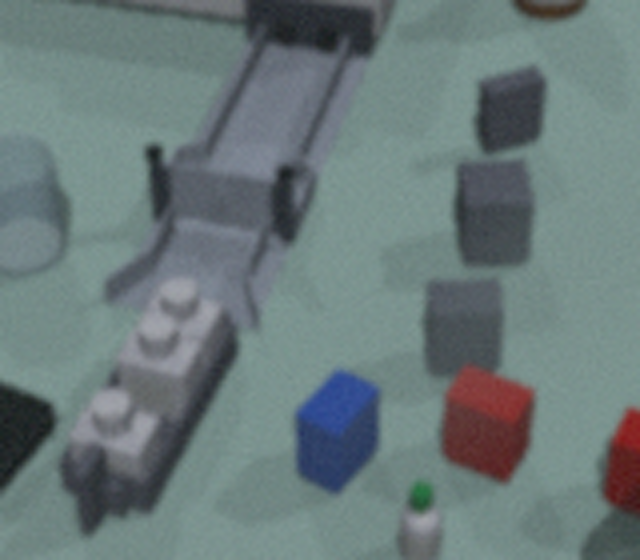

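Crop 1 shows the mid spacer's top near (407,55), gate post tops at (316,203) and (342,315), caps at (535,202), (588,198) and (695,189), and the handle top at about (745,200). The empty place is the third from the nose. Crop 2 shows the same parts, with the spacer top near (463,290).

```bash
python3 - <<'E'
from h import *
np.set_printoptions(precision=4,suppress=True)
s=load('scene0');d=load('side0')
f=lambda p,o:(np.array(p,float)+.5)/4-.5+o
S=lambda p,z:back(s,f(p,[220,168]),[z]*len(p))
D=lambda p,z:back(d,f(p,[240,145]),[z]*len(p))
print('mid',S([(374,42),(408,33),(440,66),(405,78)],.064),D([(428,282),(498,282),(502,316),(426,320)],.064))
print('posts',S([(316,203),(342,315)],.068),D([(153,150),(287,172)],.068))
print('caps',S([(535,202),(588,198),(695,189)],.073),D([(180,290),(158,330),(110,405)],.073))
print('handle',S([(725,200),(765,198)],.06),D([(82,450),(92,490)],.06))
E
```

```text
mid [[0.4038 0.0589 0.064 ]
 [0.3996 0.0873 0.064 ]
 [0.4449 0.1001 0.064 ]
 [0.4518 0.0706 0.064 ]] [[0.4522 0.0705 0.064 ]
 [0.4057 0.0618 0.064 ]
 [0.3988 0.0945 0.064 ]
 [0.4477 0.1076 0.064 ]]
posts [[ 0.5691 -0.0241  0.068 ]
 [ 0.6714 -0.0304  0.068 ]] [[ 0.6726 -0.03    0.068 ]
 [ 0.5701 -0.0228  0.068 ]]
caps [[0.6111 0.1184 0.073 ]
 [0.6166 0.1545 0.073 ]
 [0.6271 0.2285 0.073 ]] [[0.6128 0.1187 0.073 ]
 [0.6172 0.1588 0.073 ]
 [0.6292 0.2302 0.073 ]]
handle [[0.6306 0.2513 0.06  ]
 [0.6359 0.279  0.06  ]] [[0.6401 0.2591 0.06  ]
 [0.6245 0.2895 0.06  ]]
```

>>> apply_moves:
  deltas:
    - {"jaw": 0, "dx": -3, "dy": -2.6, "dz": 0.5, "spin": 0.1}
    - {"jaw": 0, "dx": -7, "dy": -6.1, "dz": 1.5, "spin": 0.2}
    - {"jaw": 0, "dx": -11, "dy": -9.6, "dz": 2, "spin": 0.3}
    - {"jaw": 0, "dx": -15, "dy": -13, "dz": 3, "spin": 0.4}
    - {"jaw": 40, "dx": -19, "dy": -16.5, "dz": 4, "spin": 0.5}
    - {"jaw": 40, "dx": -23, "dy": -20, "dz": 5, "spin": 0.6}
    - {"jaw": 40, "dx": -27, "dy": -23.5, "dz": 6, "spin": 0.7}
    - {"jaw": 40, "dx": -31, "dy": -27, "dz": 7, "spin": 0.8}
    - {"jaw": 40, "dx": -35, "dy": -30.5, "dz": 7.4, "spin": 0.9}
    - {"jaw": 40, "dx": -36.9, "dy": -32.2, "dz": 7.4, "spin": 0.98}
  newtons: 20

```text
time: 1.15
eef_pos: [0.4237, 0.0853, 0.3307]
ee_rot: [[-0.222, 0.975, -0.001], [0.975, 0.222, 0.0], [0.0, -0.001, -1.0]]
contact_force: [-0.4, 1.0, 0.3]
opening: 0.0743
grasp_force: 0.0
```

```bash
python3 - <<'E'
from h import *
snap('wrist','w1'); s=env.state(); print(s['time'],s['eef_pos'],s['ee_rot'],s['opening'],s['joints'])
a=cv2.imread('pics/w1.png'); cv2.imwrite('pics/w1b.png',cv2.resize(a,(800,500),interpolation=cv2.INTER_CUBIC))
E
```

```text
1.2 [0.42700961 0.08025591 0.3305176 ] [[-0.21394706  0.97684391  0.00162215]
 [ 0.97684195  0.21395036 -0.00224823]
 [-0.00254323  0.00110358 -0.99999616]] 0.07385123688766139 [-0.08764124  0.25947145  1.72251579 -0.00229018  1.15779366 -0.30233987]
```

View pics/w1b.png

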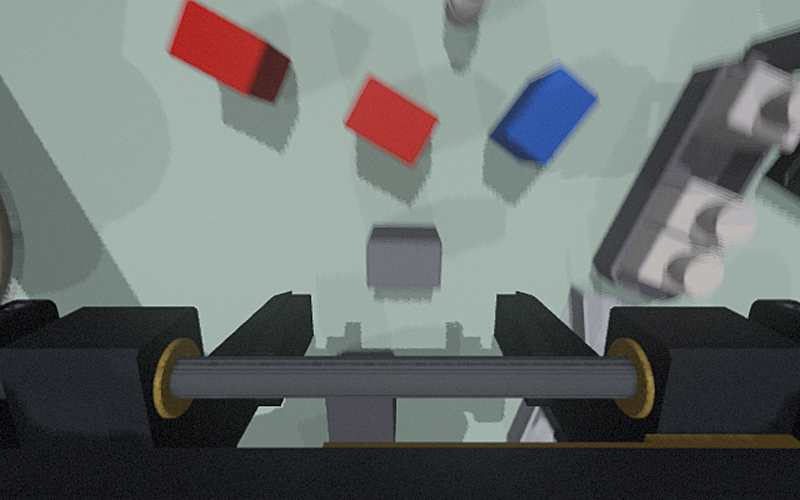

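The wrist view shows the mid spacer's top face with corners at about (369,237), (440,237), (441,287) and (368,286), lying square to the jaws. The red block lies well clear, beyond (390,165).

```bash
cat >> h.py <<'E'
def go(P,ang,st=None):
    "cm/rad deltas from state to TCP P with tool y at world angle ang(deg)"
    st=st or env.state(); R=np.array(st['ee_rot']); d=R.T@(np.array(P)-st['eef_pos'])*100
    a=np.degrees(np.arctan2(R[1,1],R[0,1])); return d.round(2), round(float(np.radians(a-ang)),3)
E
python3 - <<'E'
from h import *
np.set_printoptions(precision=4,suppress=True)
w=load('w1'); g=(lambda p:(np.array(p,float)+.5)*.8-.5)
q=back(w,g([(369,237),(440,237),(441,287),(368,286)]),[.064]*4); print(q,q.mean(0))
e=q[1]-q[0]; f=q[2]-q[3]; print(np.linalg.norm(e),np.linalg.norm(f),np.linalg.norm(q[3]-q[0]),[np.degrees(np.arctan2(v[1],v[0])) for v in(e,f)])
print(w['position'],env.state()['eef_pos'])
# carrier: caps
c=back(w,g([(697,273),(735,222),(800,120)]),[.073]*3);print('caps',c)
print(go([*q.mean(0)[:2],.195],12.5))
E
```

```text
[[0.4004 0.0879 0.064 ]
 [0.4454 0.0982 0.064 ]
 [0.4546 0.0648 0.064 ]
 [0.4066 0.0545 0.064 ]] [0.4268 0.0763 0.064 ]
0.046154760516381524 0.04913411713995707 0.03389516086723263 [np.float64(12.852452052336952), np.float64(12.022958945829108)]
[0.4094 0.15   0.3109] [0.427  0.0803 0.3305]
caps [[0.6104 0.1137 0.073 ]
 [0.6194 0.1498 0.073 ]
 [0.6294 0.2134 0.073 ]]
(array([-0.34, -0.12, 13.55]), -0.003)
```

>>> apply_moves:
  deltas:
    - {"jaw": 40, "dx": 0, "dy": 0, "dz": 3}
    - {"jaw": 40, "dx": 0, "dy": 0, "dz": 7}
    - {"jaw": 40, "dx": 0, "dy": 0, "dz": 11}
    - {"jaw": 40, "dx": 0, "dy": 0, "dz": 13.5}
    - {"jaw": 40, "dx": 0, "dy": 0, "dz": 13.5}
    - {"jaw": 40, "dx": 0, "dy": 0, "dz": 13.5}
    - {"jaw": 255, "dx": 0, "dy": 0, "dz": 13.5}
    - {"jaw": 255, "dx": 0, "dy": 0, "dz": 13.5}
    - {"jaw": 255, "dx": 0, "dy": 0, "dz": 13.5}
    - {"jaw": 255, "dx": 0, "dy": 0, "dz": 13.5}
  newtons: 20

```text
schema error: expected keys jaw, dx, dy, dz, spin
```

```bash
python3 - <<'E'
from h import *
s=env.state(); print(s['time'],s['eef_pos'],s['opening'],s['grasp_force'],s['contact_force'])
# above empty place
print(go([.623,.192,.33],-8.2))
E
```

```text
1.2 [0.42700961 0.08025591 0.3305176 ] 0.07385123688766139 0.0 [ 4.55552675 -3.48991413 -0.21876954]
(array([ 6.72, 21.54,  0.06]), 0.359)
```

>>> apply_moves:
  deltas:
    - {"jaw": 40, "dx": 0, "dy": 0, "dz": 3, "spin": 0}
    - {"jaw": 40, "dx": 0, "dy": 0, "dz": 7, "spin": 0}
    - {"jaw": 40, "dx": 0, "dy": 0, "dz": 11, "spin": 0}
    - {"jaw": 40, "dx": 0, "dy": 0, "dz": 13.5, "spin": 0}
    - {"jaw": 40, "dx": 0, "dy": 0, "dz": 13.5, "spin": 0}
    - {"jaw": 40, "dx": 0, "dy": 0, "dz": 13.5, "spin": 0}
    - {"jaw": 255, "dx": 0, "dy": 0, "dz": 13.5, "spin": 0}
    - {"jaw": 255, "dx": 0, "dy": 0, "dz": 13.5, "spin": 0}
    - {"jaw": 255, "dx": 0, "dy": 0, "dz": 13.5, "spin": 0}
    - {"jaw": 255, "dx": 0, "dy": 0, "dz": 13.5, "spin": 0}
  newtons: 20

```text
time: 2.2
eef_pos: [0.4233, 0.0873, 0.1969]
ee_rot: [[-0.226, 0.974, 0.001], [0.974, 0.226, -0.0], [-0.0, 0.001, -1.0]]
contact_force: [-1.1, 0.8, 7.6]
opening: 0.0501
grasp_force: 20.0
```

```bash
python3 - <<'E'
from h import *
s=env.state(); print(s['time'],s['eef_pos'],s['opening'],s['grasp_force'],s['contact_force'])
print(go([.623,.192,.33],-8.2))
E
```

```text
2.2 [0.42327209 0.08733988 0.19685458] 0.050093670793987397 20.000702412799 [-1.0664659   0.80908512  7.57768045]
(array([  5.67,  21.84, -13.29]), 0.371)
```

>>> apply_moves:
  deltas:
    - {"jaw": 255, "dx": 0, "dy": 0, "dz": -3, "spin": 0}
    - {"jaw": 255, "dx": 0, "dy": 0, "dz": -8, "spin": 0}
    - {"jaw": 255, "dx": 0.5, "dy": 2, "dz": -12, "spin": 0.05}
    - {"jaw": 255, "dx": 2, "dy": 6, "dz": -13.3, "spin": 0.1}
    - {"jaw": 255, "dx": 3, "dy": 10, "dz": -13.3, "spin": 0.16}
    - {"jaw": 255, "dx": 4, "dy": 14, "dz": -13.3, "spin": 0.23}
    - {"jaw": 255, "dx": 5, "dy": 18, "dz": -13.3, "spin": 0.3}
    - {"jaw": 255, "dx": 6, "dy": 21.8, "dz": -13.3, "spin": 0.371}
    - {"jaw": 255, "dx": 6, "dy": 21.8, "dz": -13.3, "spin": 0.371}
    - {"jaw": 255, "dx": 6, "dy": 21.8, "dz": -13.3, "spin": 0.371}
  newtons: 20

```text
time: 3.2
eef_pos: [0.6219, 0.1952, 0.3284]
ee_rot: [[0.141, 0.99, -0.001], [0.99, -0.141, -0.0], [-0.0, -0.001, -1.0]]
contact_force: [-1.1, 0.1, -0.8]
opening: 0.0501
grasp_force: 20.0
```

>>> apply_moves:
  deltas:
    - {"jaw": 255, "dx": 0, "dy": 0, "dz": 0, "spin": 0}
    - {"jaw": 255, "dx": 0, "dy": 0, "dz": 0, "spin": 0}
    - {"jaw": 255, "dx": 0, "dy": 0, "dz": 0, "spin": 0}
    - {"jaw": 255, "dx": 0, "dy": 0, "dz": 0, "spin": 0}
    - {"jaw": 255, "dx": 0, "dy": 0, "dz": 0, "spin": 0}
    - {"jaw": 255, "dx": 0, "dy": 0, "dz": 0, "spin": 0}
    - {"jaw": 255, "dx": 0, "dy": 0, "dz": 0, "spin": 0}
    - {"jaw": 255, "dx": 0, "dy": 0, "dz": 0, "spin": 0}
    - {"jaw": 255, "dx": 0, "dy": 0, "dz": 0, "spin": 0}
    - {"jaw": 255, "dx": 0, "dy": 0, "dz": 0, "spin": 0}

```text
time: 4.2
eef_pos: [0.622, 0.195, 0.3291]
ee_rot: [[0.143, 0.99, -0.0], [0.99, -0.143, 0.0], [0.0, -0.0, -1.0]]
contact_force: [0.1, -1.0, -0.7]
opening: 0.0497
grasp_force: 20.0
```

```bash
python3 - <<'E'
from h import *
snap('wrist','w2');s=env.state(); print(s['time'],s['eef_pos'],s['ee_rot'][:,1] if hasattr(s['ee_rot'],'shape') else s['ee_rot'],s['opening'])
snap('side','s2');snap('scene','q2')
a=cv2.imread('pics/w2.png'); a=cv2.resize(a[0:400,100:640],(540,400))
b=cv2.imread('pics/s2.png')[150:300,250:360]; b=cv2.resize(b,None,fx=2.35,fy=2.667,interpolation=cv2.INTER_CUBIC)
cv2.imwrite('pics/m2.png',np.hstack([a,b]));print(b.shape)
E
```

```text
4.25 [0.62199745 0.1950356  0.32910679] [ 9.89798071e-01 -1.42477289e-01 -4.11832347e-06] 0.049643175950553536
(400, 258, 3)
```

View pics/m2.png

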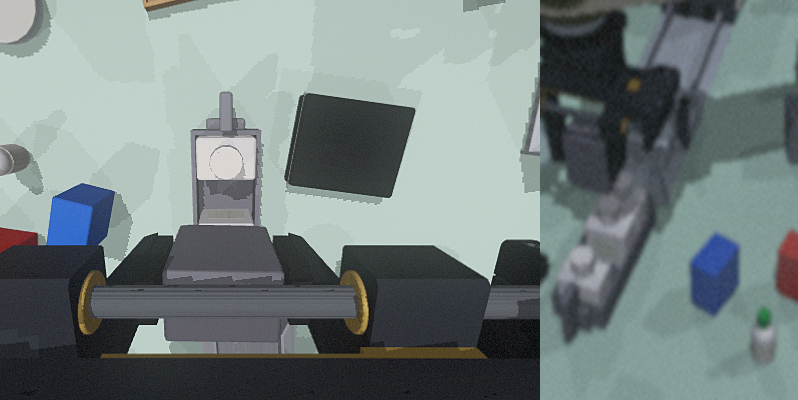

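The wrist view (columns offset by 100) shows the spacer held with its bottom front edge at (180..270, 227) and top back edge at (165..288, 341). The rear cap is at (227,162), the rear tub corners are at (192,130) and (261,130), and the handle end is at (226,92). The side view agrees.

```bash
python3 - <<'E'
from h import *
np.set_printoptions(precision=4,suppress=True)
w=load('w2'); o=np.array([100,0.])
B=lambda p,z: back(w,np.array(p,float)+o,[z]*len(p))
print(w['position']); zt=.3291-.1329
print('bot front',B([(180,227),(270,227)],zt-.064)); print('top front',B([(166,273),(283,270)],zt));print('top back',B([(165,341),(288,341)],zt))
print('cap',B([(227,162)],.073)); print('rear corners',B([(192,130),(261,130)],.03)); print('handle rear',B([(220,92),(232,92)],.06))
print('side rim',B([(191,220),(262,220)],.03)); print('bottleC shoulder rear',B([(197,180),(257,179)],.052))
print('bottleB rear: floor/top',B([(226,209)],.004),B([(226,222)],.052))
E
```

```text
[0.6322 0.2607 0.3093]
bot front [[0.5975 0.1998 0.1322]
 [0.6512 0.1921 0.1322]]
top front [[0.601  0.2033 0.1962]
 [0.6476 0.198  0.1962]]
top back [[0.5945 0.1717 0.1962]
 [0.6466 0.1643 0.1962]]
cap [[0.6306 0.2259 0.073 ]]
rear corners [[0.6039 0.2518 0.03  ]
 [0.6636 0.2432 0.03  ]]
handle rear [[0.6326 0.2774 0.06  ]
 [0.6416 0.2761 0.06  ]]
side rim [[0.589  0.17   0.03  ]
 [0.6554 0.1605 0.03  ]]
bottleC shoulder rear [[0.6034 0.2114 0.052 ]
 [0.6534 0.2051 0.052 ]]
bottleB rear: floor/top [[0.6224 0.1682 0.004 ]] [[0.6223 0.171  0.052 ]]
```

>>> apply_moves:
  deltas:
    - {"jaw": 255, "dx": 0.3, "dy": 0.15, "dz": 0, "spin": 0}
    - {"jaw": 255, "dx": 0.6, "dy": 0.27, "dz": 2, "spin": 0}
    - {"jaw": 255, "dx": 0.6, "dy": 0.27, "dz": 4, "spin": 0}
    - {"jaw": 255, "dx": 0.6, "dy": 0.27, "dz": 5.5, "spin": 0}
    - {"jaw": 255, "dx": 0.6, "dy": 0.27, "dz": 6.7, "spin": 0}
    - {"jaw": 255, "dx": 0.6, "dy": 0.27, "dz": 7.3, "spin": 0}
    - {"jaw": 255, "dx": 0.6, "dy": 0.27, "dz": 7.3, "spin": 0}
    - {"jaw": 255, "dx": 0.6, "dy": 0.27, "dz": 7.3, "spin": 0}
    - {"jaw": 255, "dx": 0.6, "dy": 0.27, "dz": 7.3, "spin": 0}
    - {"jaw": 255, "dx": 0.6, "dy": 0.27, "dz": 7.3, "spin": 0}

```text
time: 5.35
eef_pos: [0.6256, 0.2006, 0.2568]
ee_rot: [[0.143, 0.99, 0.001], [0.99, -0.143, 0.0], [0.0, 0.001, -1.0]]
contact_force: [-0.6, 0.6, 0.3]
opening: 0.0494
grasp_force: 20.0
```

```bash
python3 - <<'E'
from h import *
snap('wrist','w3');s=env.state(); print(s['time'],s['eef_pos'])
snap('side','s3');snap('scene','q3')
a=cv2.imread('pics/w3.png')[100:370,220:440]; a=cv2.resize(a,None,fx=2,fy=2,interpolation=cv2.INTER_CUBIC)
b=cv2.imread('pics/q3.png')[175:265,330:420]; b=cv2.resize(b,(360,360),interpolation=cv2.INTER_CUBIC)
b=np.vstack([b,np.zeros((180,360,3),np.uint8)])
cv2.imwrite('pics/m3.png',np.hstack([a,b]))
E
```

```text
5.4 [0.62553857 0.20059837 0.25664006]
```

View pics/m3.png

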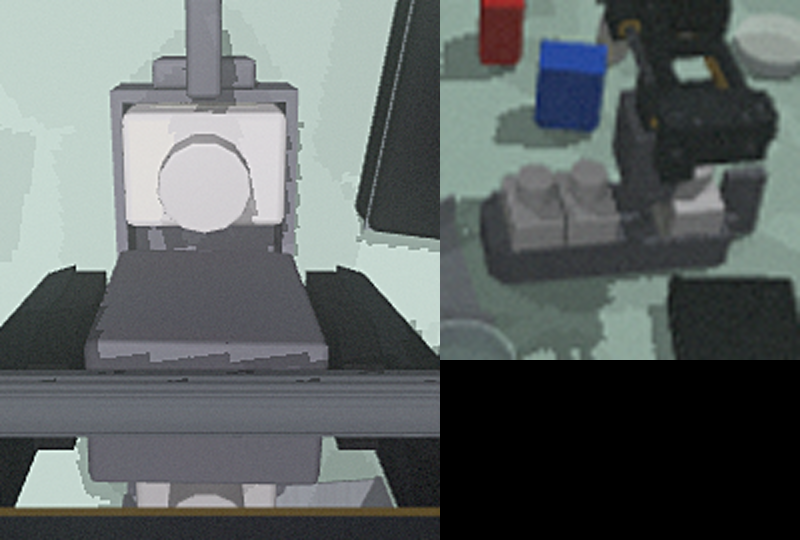

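The wrist crop shows the spacer's bottom edge at (120..292, 252), the rear bottle's shoulder edge at (124..283, 224) and the tub's outer rear rim at (111..298, 88). It looks nearly centred.

```bash
python3 - <<'E'
from h import *
np.set_printoptions(precision=4,suppress=True)
w=load('w3'); R=np.array(env.state()['ee_rot']); T=np.array(env.state()['eef_pos'])
def B(n,p,z):
    q=back(w,np.array(p,float)/2-.25+[220,100],[z]*len(p)); print(n,((q-T)@R*1000)[:,:2].ravel().round(1))
B('bot front',[(120,252),(292,252)],.0598);B('top front',[(87,366),(328,366)],.1238);B('top back',[(90,482),(320,482)],.1238)
B('bottleC front',[(124,224),(283,224)],.052);B('bottleC rear',[(126,110),(281,110)],.052)
B('cap',[(205,188)],.073);B('rim rear',[(111,88),(298,86)],.03);B('rim side',[(111,240),(298,240)],.03);B('handle',[(188,50),(221,50)],.06)
B('bottleB caps sides',[(137,490),(275,490)],.052)
E
```

```text
bot front [  2.  -24.8   2.   26.9]
top front [  0.8 -23.1   0.8  25.7]
top back [-26.9 -23.8 -26.9  25.4]
bottleC front [  8.4 -24.4   8.4  25. ]
bottleC rear [ 43.7 -22.6  43.7  23.2]
cap [25.2  0.8]
rim rear [ 48.2 -30.1  48.8  31.2]
rim side [ -4.4 -32.1  -4.4  33.3]
handle [61.2 -3.9 61.2  5.2]
bottleB caps sides [-89.4 -23.1 -89.4  25.3]
```

>>> apply_moves:
  deltas:
    - {"jaw": 255, "dx": 0.08, "dy": -0.03, "dz": 0, "spin": 0}
    - {"jaw": 255, "dx": 0.08, "dy": -0.03, "dz": 0.5, "spin": 0}
    - {"jaw": 255, "dx": 0.08, "dy": -0.03, "dz": 1, "spin": 0}
    - {"jaw": 255, "dx": 0.08, "dy": -0.03, "dz": 1.4, "spin": 0}
    - {"jaw": 255, "dx": 0.08, "dy": -0.03, "dz": 1.8, "spin": 0}
    - {"jaw": 255, "dx": 0.08, "dy": -0.03, "dz": 2.2, "spin": 0}
    - {"jaw": 255, "dx": 0.08, "dy": -0.03, "dz": 2.6, "spin": 0}
    - {"jaw": 255, "dx": 0.08, "dy": -0.03, "dz": 3, "spin": 0}
    - {"jaw": 255, "dx": 0.08, "dy": -0.03, "dz": 3, "spin": 0}
    - {"jaw": 255, "dx": 0.08, "dy": -0.03, "dz": 3, "spin": 0}

```text
time: 6.5
eef_pos: [0.6254, 0.2014, 0.2261]
ee_rot: [[0.142, 0.99, -0.0], [0.99, -0.142, -0.0], [-0.0, -0.0, -1.0]]
contact_force: [0.2, -0.0, -1.1]
opening: 0.0498
grasp_force: 20.0
```

>>> apply_moves:
  deltas:
    - {"jaw": 255, "dx": 0, "dy": 0, "dz": 0.4, "spin": 0}
    - {"jaw": 255, "dx": 0, "dy": 0, "dz": 0.8, "spin": 0}
    - {"jaw": 255, "dx": 0, "dy": 0, "dz": 1.2, "spin": 0}
    - {"jaw": 255, "dx": 0, "dy": 0, "dz": 1.6, "spin": 0}
    - {"jaw": 255, "dx": 0, "dy": 0, "dz": 1.9, "spin": 0}
    - {"jaw": 255, "dx": 0, "dy": 0, "dz": 2.2, "spin": 0}
    - {"jaw": 255, "dx": 0, "dy": 0, "dz": 2.4, "spin": 0}
    - {"jaw": 255, "dx": 0, "dy": 0, "dz": 2.5, "spin": 0}
    - {"jaw": 255, "dx": 0, "dy": 0, "dz": 2.5, "spin": 0}
    - {"jaw": 255, "dx": 0, "dy": 0, "dz": 2.5, "spin": 0}

```text
time: 7.5
eef_pos: [0.6253, 0.2014, 0.2011]
ee_rot: [[0.143, 0.99, -0.0], [0.99, -0.143, 0.0], [-0.0, -0.0, -1.0]]
contact_force: [1.7, 0.1, 0.3]
opening: 0.0498
grasp_force: 20.0
```

>>> apply_moves:
  deltas:
    - {"jaw": 255, "dx": 0, "dy": 0, "dz": 0.1, "spin": 0}
    - {"jaw": 255, "dx": 0, "dy": 0, "dz": 0.2, "spin": 0}
    - {"jaw": 255, "dx": 0, "dy": 0, "dz": 0.2, "spin": 0}
    - {"jaw": 60, "dx": 0, "dy": 0, "dz": 0.1, "spin": 0}
    - {"jaw": 60, "dx": 0, "dy": 0, "dz": 0.1, "spin": 0}
    - {"jaw": 60, "dx": 0, "dy": 0, "dz": 0.1, "spin": 0}
    - {"jaw": 60, "dx": 0, "dy": 0, "dz": 0.1, "spin": 0}
    - {"jaw": 60, "dx": 0, "dy": 0, "dz": -2, "spin": 0}
    - {"jaw": 60, "dx": 0, "dy": 0, "dz": -5, "spin": 0}
    - {"jaw": 60, "dx": 0, "dy": 0, "dz": -9, "spin": 0}

```text
time: 8.5
eef_pos: [0.6252, 0.2014, 0.2904]
ee_rot: [[0.143, 0.99, -0.004], [0.99, -0.143, -0.001], [-0.001, -0.004, -1.0]]
contact_force: [0.5, -1.0, -0.3]
opening: 0.0674
grasp_force: 0.0
```

```bash
python3 - <<'E'
from h import *
s=env.state();print(s['eef_pos'],s['opening'])
print(go([.636,.266,.30],-8.2))
E
```

```text
[0.62516044 0.2013643  0.29041194] 0.06735390699082167
(array([ 6.55,  0.15, -0.97]), 0.0)
```

>>> apply_moves:
  deltas:
    - {"jaw": 140, "dx": 2, "dy": 0.05, "dz": 0, "spin": 0}
    - {"jaw": 140, "dx": 5, "dy": 0.1, "dz": 0, "spin": 0}
    - {"jaw": 140, "dx": 6.3, "dy": 0.1, "dz": 0, "spin": 0}
    - {"jaw": 140, "dx": 6.3, "dy": 0.1, "dz": 0, "spin": 0}
    - {"jaw": 140, "dx": 6.3, "dy": 0.1, "dz": 0, "spin": 0}
    - {"jaw": 140, "dx": 6.3, "dy": 0.1, "dz": 0, "spin": 0}
    - {"jaw": 140, "dx": 6.3, "dy": 0.1, "dz": 0, "spin": 0}
    - {"jaw": 140, "dx": 6.3, "dy": 0.1, "dz": 0, "spin": 0}
    - {"jaw": 140, "dx": 6.3, "dy": 0.1, "dz": 0, "spin": 0}
    - {"jaw": 140, "dx": 6.3, "dy": 0.1, "dz": 0, "spin": 0}

```text
time: 9.5
eef_pos: [0.6353, 0.2635, 0.2911]
ee_rot: [[0.143, 0.99, 0.0], [0.99, -0.143, -0.0], [-0.0, 0.0, -1.0]]
contact_force: [0.4, -0.2, -0.2]
opening: 0.04
grasp_force: 0.0
```

```bash
python3 - <<'E'
from h import *
s=env.state();print(s['eef_pos'],s['opening'])
snap('wrist','w4');snap('side','s4');snap('scene','q4')
a=cv2.imread('pics/w4.png')[100:400,220:440]; a=cv2.resize(a,None,fx=2,fy=2)
b=cv2.imread('pics/q4.png')[195:270,270:360]
b=cv2.imread('pics/q4.png')[200:260,330:420]; b=cv2.resize(b,(360,240),interpolation=cv2.INTER_CUBIC)
c=cv2.imread('pics/s4.png')[195:285,245:335]; c=cv2.resize(c,(360,360),interpolation=cv2.INTER_CUBIC)
cv2.imwrite('pics/m4.png',np.hstack([a,np.vstack([b,c])]))
E
```

```text
[0.63532422 0.26345778 0.29113855] 0.03996837730981233
```

View pics/m4.png

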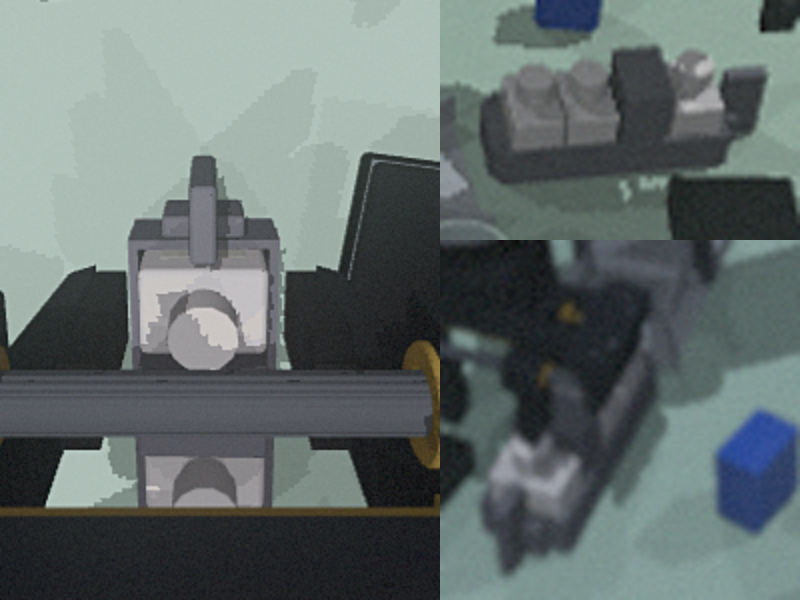

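The spacer stands in the place, its top level with the caps. The handle's top runs from (204,183) to (203,262) in the wrist crop.

```bash
python3 - <<'E'
from h import *
np.set_printoptions(precision=4,suppress=True)
w=load('w4'); R=np.array(env.state()['ee_rot']); T=np.array(env.state()['eef_pos'])
def B(n,p,z):
    q=back(w,np.array(p,float)/2-.25+[220,100],[z]*len(p)); print(n,((q-T)@R*1000)[:,:2].ravel().round(1))
B('handle rear top',[(191,183),(216,183)],.06);B('low',[(192,157),(215,157)],.002);B('front top',[(190,262),(215,262)],.06)
B('rim rear',[(129,238),(280,238)],.03);B('rim',[(129,222),(280,222)],.03);B('cap',[(203,338)],.073)
# channel frame, from posts
E
```

```text
handle rear top [14.9 -4.3 14.9  4.4]
low [12.5 -5.2 12.5  4.9]
front top [-14.4  -4.9 -14.4   4.2]
rim rear [-15.5 -30.5 -15.5  31.1]
rim [ -8.7 -30.2  -8.7  30.9]
cap [-37.8  -0.1]
```

>>> apply_moves:
  deltas:
    - {"jaw": 140, "dx": 0, "dy": 0, "dz": 3, "spin": 0}
    - {"jaw": 140, "dx": 0, "dy": 0, "dz": 6, "spin": 0}
    - {"jaw": 140, "dx": 0, "dy": 0, "dz": 9, "spin": 0}
    - {"jaw": 140, "dx": 0, "dy": 0, "dz": 10.2, "spin": 0}
    - {"jaw": 140, "dx": 0, "dy": 0, "dz": 10.2, "spin": 0}
    - {"jaw": 255, "dx": 0, "dy": 0, "dz": 10.2, "spin": 0}
    - {"jaw": 255, "dx": 0, "dy": 0, "dz": 10.2, "spin": 0}
    - {"jaw": 255, "dx": 0, "dy": 0, "dz": 10.2, "spin": 0}
    - {"jaw": 255, "dx": 0, "dy": 0, "dz": 10.2, "spin": 0}
    - {"jaw": 255, "dx": 0, "dy": 0, "dz": 10.2, "spin": 0}
  newtons: 40

```text
time: 10.65
eef_pos: [0.6353, 0.2637, 0.19]
ee_rot: [[0.143, 0.99, 0.001], [0.99, -0.143, 0.0], [0.0, 0.001, -1.0]]
contact_force: [-1.8, -0.3, 4.9]
opening: 0.0097
grasp_force: 40.0
```

```bash
python3 - <<'E'
from h import *
np.set_printoptions(precision=4,suppress=True)
s=env.state();print(s['time'],s['eef_pos'],s['opening'],s['contact_force'])
# refine channel line from wall features in s0 crops: check posts; inner channel ends in side crop
d=load('side0'); f=lambda p:(np.array(p,float)+.5)/4-.5+[240,145]
print('walls top side', back(d,f([(262,40),(207,150),(355,45),(310,165)]),[.025]*4))
g=np.array([.6208,-.0268]); th=np.radians(-93.7); X=np.array([np.cos(th),np.sin(th)])
for nm,c,a in [('align',-.235,-93.7),('mouth',-.20,-93.7),('home',.145,-93.7)]:
    h=g+(c-.094)*X; print(nm,h,go([*h,.189],a+90))
E
```

```text
10.65 [0.6353 0.2637 0.19  ] 0.009716962645007363 [-1.7891 -0.2634  4.9333]
walls top side [[ 0.6396 -0.2403  0.025 ]
 [ 0.6489 -0.0895  0.025 ]
 [ 0.5623 -0.247   0.025 ]
 [ 0.5669 -0.0858  0.025 ]]
align [0.642  0.3015] (array([3.84, 0.13, 0.1 ]), -0.079)
mouth [0.6398 0.2666] (array([0.35, 0.4 , 0.1 ]), -0.079)
home [ 0.6175 -0.0777] (array([-34.04,   3.11,   0.09]), -0.079)
```

```bash
python3 - <<'E'
from h import *
np.set_printoptions(precision=1,suppress=True)
s=load('scene0'); d=load('side0')
g=np.array([.6208,-.0268]); th=np.radians(-93.7); X=np.array([np.cos(th),np.sin(th)]);Y=np.array([-X[1],X[0]])
f=lambda p,o:(np.array(p,float)+.5)/4-.5+o
def P(n,im,o,p,z):
    q=back(im,f(p,o),[z]*len(p))[:,:2]-g; print(n,(q@np.c_[X,Y]*1000).ravel())
o1=[220,168];o2=[240,145]
P('far top',s,o1,[(0,310),(215,282)],.025);P('far floor',s,o1,[(0,335),(215,302)],0)
P('near top',s,o1,[(0,388),(215,362)],.025);P('near base',s,o1,[(0,437),(230,405)],0)
P('flare tips',s,o1,[(455,228),(490,347)],.025);P('side flare',d,o2,[(108,290),(255,328)],.025)
P('side inner walls',d,o2,[(262,40),(207,145),(350,45),(310,120)],.025)
# overlay model
def draw(im,o,col):
    a=cv2.resize(im['color'][:,:,::-1][o[1]:o[1]+118,o[0]:o[0]+100 if o[0]>230 else o[0]+150],None,fx=4 if 0 else 3.2,fy=3.2,interpolation=cv2.INTER_CUBIC)
    for yy in(-35,35):
        for z in(0,.025):
            for x0,x1 in((72,233),(-60,-10)):
                l=[np.r_[g+X*x*1e-3+Y*yy*1e-3,z] for x in(x0,x1)]
                p=((proj(im,l)-o+.5)*3.2).astype(int); cv2.line(a,tuple(map(int,p[0])),tuple(map(int,p[1])),(0,0,255) if z else (0,255,255),1)
    return a
a=draw(s,[205,200],0);b=draw(d,[250,145],0);print(a.shape,b.shape)
cv2.imwrite('pics/ov.png',np.hstack([a,b]))
E
```

```text
far top [218.7 -35.1  74.8 -32.6]
far floor [223.  -35.4  76.3 -37. ]
near top [218.9  31.8  82.3  37.1]
near base [223.2  50.9  76.3  53.9]
flare tips [-97.5 -51.2 -95.6  59.5]
side flare [-108.7   51.7 -120.   -60.6]
side inner walls [211.9  32.5  66.7  34.  222.5 -40.1 116.6 -35. ]
(378, 480, 3) (378, 320, 3)
```

View pics/ov.png

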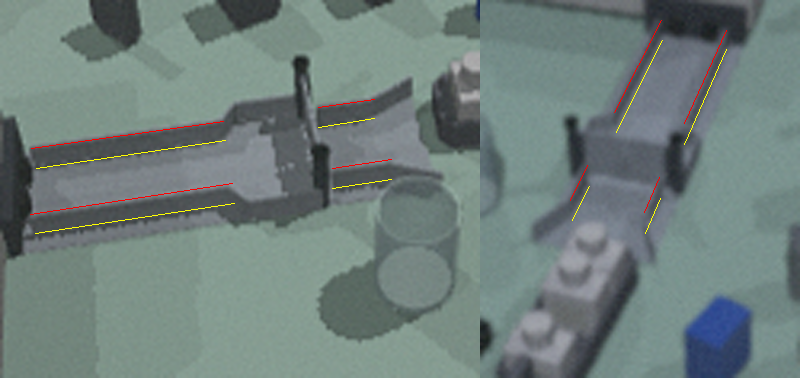

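The model lines fit both views to about 2–3 mm, with the axis perhaps 0.7° further round. Before the carrier swings, I'll check clearance to the slide box.

```bash
python3 - <<'E'
from h import *
np.set_printoptions(precision=4,suppress=True)
w=load('w2')
print('box',back(w,np.array([(285,182),(300,95),(291,187),(305,94)],float)+[100,0],[0,0,.028,.028]))
g=np.array([.6210,-.0268]); th=np.radians(-94.3); X=np.array([np.cos(th),np.sin(th)]);Y=np.array([-X[1],X[0]])
c=g-.212*X
print('tub near rear/front corners',c-.078*X+.031*Y,c+.078*X+.031*Y)
for nm,k in [('align',-.212),('in',-.10),('home',.145)]:
    h=g+(k-.094)*X; print(nm,h,go([*h,.19],-4.3))
E
```

```text
box [[0.6853 0.1868 0.    ]
 [0.7068 0.268  0.    ]
 [0.6856 0.188  0.028 ]
 [0.7043 0.2676 0.028 ]]
tub near rear/front corners [0.6737 0.2601] [0.662  0.1045]
align [0.6439 0.2783] (array([1.57, 0.65, 0.  ]), -0.068)
in [0.6355 0.1667] (array([-9.6 ,  1.41, -0.  ]), -0.068)
home [ 0.6172 -0.0777] (array([-34.04,   3.07,  -0.01]), -0.068)
```

>>> apply_moves:
  deltas:
    - {"jaw": 255, "dx": 0.2, "dy": 0.08, "dz": 0, "spin": -0.008}
    - {"jaw": 255, "dx": 0.5, "dy": 0.15, "dz": 0, "spin": -0.016}
    - {"jaw": 255, "dx": 0.8, "dy": 0.25, "dz": 0, "spin": -0.025}
    - {"jaw": 255, "dx": 1.1, "dy": 0.35, "dz": 0, "spin": -0.035}
    - {"jaw": 255, "dx": 1.3, "dy": 0.45, "dz": 0, "spin": -0.045}
    - {"jaw": 255, "dx": 1.5, "dy": 0.55, "dz": 0, "spin": -0.055}
    - {"jaw": 255, "dx": 1.6, "dy": 0.65, "dz": 0, "spin": -0.068}
    - {"jaw": 255, "dx": 1.6, "dy": 0.65, "dz": 0, "spin": -0.068}
    - {"jaw": 255, "dx": 1.6, "dy": 0.65, "dz": 0, "spin": -0.068}
    - {"jaw": 255, "dx": 1.6, "dy": 0.65, "dz": 0, "spin": -0.068}

```text
time: 11.65
eef_pos: [0.644, 0.2777, 0.19]
ee_rot: [[0.075, 0.997, -0.001], [0.997, -0.075, -0.002], [-0.002, -0.001, -1.0]]
contact_force: [-5.3, -5.8, 7.9]
opening: 0.0096
grasp_force: 40.0
```

```bash
python3 - <<'E'
from h import *
s=env.state();print(s['eef_pos'],s['contact_force'],s['torque'])
g=np.array([.6210,-.0268]); th=np.radians(-94.3); X=np.array([np.cos(th),np.sin(th)])
for k in (-.10,-.03,.145): print(go([*(g+(k-.094)*X),.19],-4.3))
# caps by scene camera: carrier pose relative to channel
im=snap('scene','q5'); snap('side','s5')
a=im['color']; 
for nm in ('q5','s5'):
    i=load(nm); c=g-.212*X
    print(nm,[proj(i,[*(c+t*X),.073]).round(1).tolist()[0] for t in(.0555,.0185,-.0555)])
E
```

```text
[0.64395337 0.27770369 0.18999224] [-5.28568001 -5.803598    7.86300075] [-0.98038252  0.80667902 -0.20215755]
(array([-11.14,  -0.  ,   0.02]), -0.0)
(array([-18.14,   0.  ,   0.03]), -0.0)
(array([-3.564e+01,  1.000e-02,  7.000e-02]), -0.0)
q5 [[359.9, 222.9], [373.2, 221.1], [399.3, 217.6]]
s5 [[276.4, 218.8], [271.7, 228.1], [261.5, 248.0]]
```

>>> apply_moves:
  deltas:
    - {"jaw": 255, "dx": -0.6, "dy": 0, "dz": 0, "spin": 0}
    - {"jaw": 255, "dx": -1.8, "dy": 0, "dz": 0, "spin": 0}
    - {"jaw": 255, "dx": -3, "dy": 0, "dz": 0, "spin": 0}
    - {"jaw": 255, "dx": -4.2, "dy": 0, "dz": 0, "spin": 0}
    - {"jaw": 255, "dx": -5.4, "dy": 0, "dz": 0, "spin": 0}
    - {"jaw": 255, "dx": -6.6, "dy": 0, "dz": 0, "spin": 0}
    - {"jaw": 255, "dx": -7.8, "dy": 0, "dz": 0, "spin": 0}
    - {"jaw": 255, "dx": -9, "dy": 0, "dz": 0, "spin": 0}
    - {"jaw": 255, "dx": -10, "dy": 0, "dz": 0, "spin": 0}
    - {"jaw": 255, "dx": -10.5, "dy": 0, "dz": 0, "spin": 0}

```text
time: 12.75
eef_pos: [0.6364, 0.174, 0.19]
ee_rot: [[0.075, 0.997, 0.002], [0.997, -0.075, 0.002], [0.002, 0.002, -1.0]]
contact_force: [0.3, 5.9, 4.4]
opening: 0.0094
grasp_force: 40.0
```

```bash
python3 - <<'E'
from h import *
s=env.state();print(s['eef_pos'],s['contact_force'],s['torque'])
snap('wrist','w6'); snap('scene','q6')
E
```

```text
[0.63637648 0.17397311 0.18999698] [0.28249754 5.91993693 4.44745803] [ 0.89588662  0.10348854 -0.01867074]
```

>>> apply_moves:
  deltas:
    - {"jaw": 255, "dx": -0.6, "dy": 0, "dz": 0, "spin": 0}
    - {"jaw": 255, "dx": -1.6, "dy": 0, "dz": 0, "spin": 0}
    - {"jaw": 255, "dx": -2.6, "dy": 0, "dz": 0, "spin": 0}
    - {"jaw": 255, "dx": -3.6, "dy": 0, "dz": 0, "spin": 0}
    - {"jaw": 255, "dx": -4.6, "dy": 0, "dz": 0, "spin": 0}
    - {"jaw": 255, "dx": -5.6, "dy": 0, "dz": 0, "spin": 0}
    - {"jaw": 255, "dx": -6.6, "dy": 0, "dz": 0, "spin": 0}
    - {"jaw": 255, "dx": -7.4, "dy": 0, "dz": 0, "spin": 0}
    - {"jaw": 255, "dx": -8, "dy": 0, "dz": 0, "spin": 0}
    - {"jaw": 255, "dx": -8, "dy": 0, "dz": 0, "spin": 0}

```text
time: 13.85
eef_pos: [0.6304, 0.0943, 0.19]
ee_rot: [[0.075, 0.997, 0.002], [0.997, -0.075, 0.001], [0.001, 0.002, -1.0]]
contact_force: [0.2, 2.5, 6.1]
opening: 0.0089
grasp_force: 40.0
```

>>> apply_moves:
  deltas:
    - {"jaw": 255, "dx": -0.5, "dy": 0, "dz": 0, "spin": 0}
    - {"jaw": 255, "dx": -1.3, "dy": 0, "dz": 0, "spin": 0}
    - {"jaw": 255, "dx": -2.1, "dy": 0, "dz": 0, "spin": 0}
    - {"jaw": 255, "dx": -2.9, "dy": 0, "dz": 0, "spin": 0}
    - {"jaw": 255, "dx": -3.7, "dy": 0, "dz": 0, "spin": 0}
    - {"jaw": 255, "dx": -4.5, "dy": 0, "dz": 0, "spin": 0}
    - {"jaw": 255, "dx": -5.3, "dy": 0, "dz": 0, "spin": 0}
    - {"jaw": 255, "dx": -6.1, "dy": 0, "dz": 0, "spin": 0}
    - {"jaw": 255, "dx": -6.9, "dy": 0, "dz": 0, "spin": 0}
    - {"jaw": 255, "dx": -7.5, "dy": 0, "dz": 0, "spin": 0}

```text
time: 14.85
eef_pos: [0.6248, 0.0202, 0.19]
ee_rot: [[0.075, 0.997, 0.002], [0.997, -0.075, 0.002], [0.002, 0.002, -1.0]]
contact_force: [0.1, 9.7, 7.0]
opening: 0.0098
grasp_force: 40.0
```

>>> apply_moves:
  deltas:
    - {"jaw": 255, "dx": -0.6, "dy": 0, "dz": 0, "spin": 0}
    - {"jaw": 255, "dx": -1.6, "dy": 0, "dz": 0, "spin": 0}
    - {"jaw": 255, "dx": -2.6, "dy": 0, "dz": 0, "spin": 0}
    - {"jaw": 255, "dx": -3.6, "dy": 0, "dz": 0, "spin": 0}
    - {"jaw": 255, "dx": -4.6, "dy": 0, "dz": 0, "spin": 0}
    - {"jaw": 255, "dx": -5.6, "dy": 0, "dz": 0, "spin": 0}
    - {"jaw": 255, "dx": -6.6, "dy": 0, "dz": 0, "spin": 0}
    - {"jaw": 255, "dx": -7.6, "dy": 0, "dz": 0, "spin": 0}
    - {"jaw": 255, "dx": -8.3, "dy": 0, "dz": 0, "spin": 0}
    - {"jaw": 255, "dx": -8.7, "dy": 0, "dz": 0, "spin": 0}

```text
time: 15.85
eef_pos: [0.6183, -0.0667, 0.19]
ee_rot: [[0.075, 0.997, 0.002], [0.997, -0.075, 0.002], [0.002, 0.002, -1.0]]
contact_force: [0.5, 9.2, 6.6]
opening: 0.0099
grasp_force: 41.7
```

Now slowly onto the buffers.

>>> apply_moves:
  deltas:
    - {"jaw": 255, "dx": -0.15, "dy": 0, "dz": 0, "spin": 0}
    - {"jaw": 255, "dx": -0.3, "dy": 0, "dz": 0, "spin": 0}
    - {"jaw": 255, "dx": -0.45, "dy": 0, "dz": 0, "spin": 0}
    - {"jaw": 255, "dx": -0.6, "dy": 0, "dz": 0, "spin": 0}
    - {"jaw": 255, "dx": -0.7, "dy": 0, "dz": 0, "spin": 0}
    - {"jaw": 255, "dx": -0.8, "dy": 0, "dz": 0, "spin": 0}
    - {"jaw": 255, "dx": -0.9, "dy": 0, "dz": 0, "spin": 0}
    - {"jaw": 255, "dx": -1.0, "dy": 0, "dz": 0, "spin": 0}
    - {"jaw": 255, "dx": -1.0, "dy": 0, "dz": 0, "spin": 0}
    - {"jaw": 255, "dx": -1.0, "dy": 0, "dz": 0, "spin": 0}

```text
time: 16.85
eef_pos: [0.6176, -0.0761, 0.19]
ee_rot: [[0.074, 0.997, 0.002], [0.997, -0.074, 0.002], [0.002, 0.001, -1.0]]
contact_force: [1.2, 9.1, 7.4]
opening: 0.0097
grasp_force: 41.8
```

>>> apply_moves:
  deltas:
    - {"jaw": 255, "dx": -0.1, "dy": 0, "dz": 0, "spin": 0}
    - {"jaw": 255, "dx": -0.15, "dy": 0, "dz": 0, "spin": 0}
    - {"jaw": 255, "dx": -0.2, "dy": 0, "dz": 0, "spin": 0}
    - {"jaw": 255, "dx": -0.25, "dy": 0, "dz": 0, "spin": 0}
    - {"jaw": 255, "dx": -0.3, "dy": 0, "dz": 0, "spin": 0}
    - {"jaw": 255, "dx": -0.3, "dy": 0, "dz": 0, "spin": 0}
    - {"jaw": 255, "dx": -0.3, "dy": 0, "dz": 0, "spin": 0}
    - {"jaw": 255, "dx": -0.3, "dy": 0, "dz": 0, "spin": 0}
    - {"jaw": 255, "dx": -0.3, "dy": 0, "dz": 0, "spin": 0}
    - {"jaw": 255, "dx": -0.3, "dy": 0, "dz": 0, "spin": 0}

```text
time: 17.85
eef_pos: [0.6174, -0.0793, 0.19]
ee_rot: [[0.074, 0.997, 0.002], [0.997, -0.074, 0.002], [0.002, 0.002, -1.0]]
contact_force: [0.7, 8.9, 8.5]
opening: 0.0099
grasp_force: 40.0
```

>>> apply_moves:
  deltas:
    - {"jaw": 255, "dx": -0.05, "dy": 0, "dz": 0, "spin": 0}
    - {"jaw": 255, "dx": -0.1, "dy": 0, "dz": 0, "spin": 0}
    - {"jaw": 255, "dx": -0.15, "dy": 0, "dz": 0, "spin": 0}
    - {"jaw": 255, "dx": -0.2, "dy": 0, "dz": 0, "spin": 0}
    - {"jaw": 255, "dx": -0.25, "dy": 0, "dz": 0, "spin": 0}
    - {"jaw": 255, "dx": -0.3, "dy": 0, "dz": 0, "spin": 0}
    - {"jaw": 255, "dx": -0.3, "dy": 0, "dz": 0, "spin": 0}
    - {"jaw": 255, "dx": -0.3, "dy": 0, "dz": 0, "spin": 0}
    - {"jaw": 255, "dx": -0.3, "dy": 0, "dz": 0, "spin": 0}
    - {"jaw": 255, "dx": -0.3, "dy": 0, "dz": 0, "spin": 0}

```text
time: 18.85
eef_pos: [0.6172, -0.0812, 0.19]
ee_rot: [[0.074, 0.997, 0.002], [0.997, -0.074, 0.004], [0.004, 0.001, -1.0]]
contact_force: [2.0, 16.0, 7.5]
opening: 0.0094
grasp_force: 40.0
```

>>> apply_moves:
  deltas:
    - {"jaw": 255, "dx": -0.05, "dy": 0, "dz": 0, "spin": 0}
    - {"jaw": 255, "dx": -0.1, "dy": 0, "dz": 0, "spin": 0}
    - {"jaw": 255, "dx": -0.15, "dy": 0, "dz": 0, "spin": 0}
    - {"jaw": 255, "dx": -0.2, "dy": 0, "dz": 0, "spin": 0}
    - {"jaw": 255, "dx": -0.2, "dy": 0, "dz": 0, "spin": 0}
    - {"jaw": 255, "dx": -0.2, "dy": 0, "dz": 0, "spin": 0}
    - {"jaw": 255, "dx": -0.2, "dy": 0, "dz": 0, "spin": 0}
    - {"jaw": 255, "dx": -0.2, "dy": 0, "dz": 0, "spin": 0}
    - {"jaw": 255, "dx": -0.2, "dy": 0, "dz": 0, "spin": 0}
    - {"jaw": 255, "dx": -0.2, "dy": 0, "dz": 0, "spin": 0}

```text
time: 19.85
eef_pos: [0.6171, -0.0817, 0.19]
ee_rot: [[0.074, 0.997, 0.002], [0.997, -0.074, 0.006], [0.007, 0.001, -1.0]]
contact_force: [3.4, 25.3, 9.5]
opening: 0.0097
grasp_force: 40.0
```

>>> apply_moves:
  deltas:
    - {"jaw": 255, "dx": 0.15, "dy": 0, "dz": 0, "spin": 0}
    - {"jaw": 186, "dx": 0.25, "dy": 0, "dz": 0, "spin": 0}
    - {"jaw": 186, "dx": 0.25, "dy": 0, "dz": 0, "spin": 0}
    - {"jaw": 186, "dx": 0.25, "dy": 0, "dz": 0, "spin": 0}
    - {"jaw": 186, "dx": 0.25, "dy": 0, "dz": 0, "spin": 0}
    - {"jaw": 186, "dx": 0.25, "dy": 0, "dz": -1, "spin": 0}
    - {"jaw": 186, "dx": 0.25, "dy": 0, "dz": -3, "spin": 0}
    - {"jaw": 186, "dx": 0.25, "dy": 0, "dz": -5, "spin": 0}
    - {"jaw": 186, "dx": 0.25, "dy": 0, "dz": -8, "spin": 0}
    - {"jaw": 186, "dx": 0.25, "dy": 0, "dz": -12, "spin": 0}

```text
time: 20.85
eef_pos: [0.6165, -0.0831, 0.3098]
ee_rot: [[0.075, 0.997, -0.002], [0.997, -0.075, 0.001], [0.001, -0.002, -1.0]]
contact_force: [-0.3, -0.1, 0.5]
opening: 0.0236
grasp_force: 0.0
```

>>> apply_moves:
  deltas:
    - {"jaw": 186, "dx": 3, "dy": 0, "dz": 0, "spin": 0}
    - {"jaw": 186, "dx": 7, "dy": 0, "dz": -2, "spin": 0}
    - {"jaw": 186, "dx": 11, "dy": -2, "dz": -4, "spin": 0}
    - {"jaw": 186, "dx": 15, "dy": -5, "dz": -5, "spin": 0}
    - {"jaw": 186, "dx": 19, "dy": -8, "dz": -5, "spin": 0}
    - {"jaw": 186, "dx": 22, "dy": -11, "dz": -5, "spin": 0}
    - {"jaw": 186, "dx": 24, "dy": -14, "dz": -5, "spin": 0}
    - {"jaw": 186, "dx": 24, "dy": -16, "dz": -5, "spin": 0}
    - {"jaw": 186, "dx": 24, "dy": -16, "dz": -5, "spin": 0}
    - {"jaw": 186, "dx": 24, "dy": -16, "dz": -5, "spin": 0}

```text
time: 21.85
eef_pos: [0.4757, 0.1681, 0.3599]
ee_rot: [[0.075, 0.997, 0.002], [0.997, -0.075, 0.0], [0.0, 0.002, -1.0]]
contact_force: [0.4, -0.0, -0.3]
opening: 0.0239
grasp_force: 0.0
```

```bash
python3 - <<'E'
from h import *
s=env.state();print(s['time'],s['eef_pos'],s['contact_force'])
q=snap('scene','q9');d=snap('side','s9')
a=cv2.resize(cv2.imread('pics/q9.png')[190:290,190:330],(560,400),interpolation=cv2.INTER_CUBIC)
b=cv2.resize(cv2.imread('pics/s9.png')[130:230,265:325],(240,400),interpolation=cv2.INTER_CUBIC)
cv2.imwrite('pics/m9.png',np.hstack([a,b]))
g=np.array([.6210,-.0268]); th=np.radians(-94.3); X=np.array([np.cos(th),np.sin(th)]); c=g+.145*X
for t,z in((.0555,.073),(.0185,.073),(-.0555,.073),(-.108,.06)):
    P=[*(c+t*X),z]; print(((proj(q,P)-[190,190]+.5)*4).round(),((proj(d,P)-[265,130]+.5)*4).round()+[560,0])
E
```

```text
21.85 [0.47570009 0.16814141 0.35987273] [ 0.41899453 -0.02060153 -0.33097152]
[[137. 207.]] [[757.  65.]]
[[196. 199.]] [[744.  91.]]
[[312. 183.]] [[717. 145.]]
[[394. 186.]] [[696. 199.]]
```

View pics/m9.png

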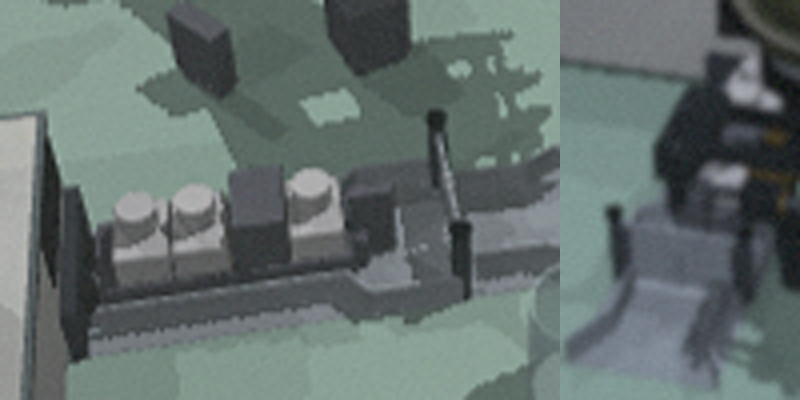

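The final view shows the caps at (135,202), (195,195) and (308,180), where the home position predicts them. The gate leaves lie straight between the posts (436,120) and (460,230), so the gate is shut, and the spacer stands seated.

```bash
python3 -c "
from bench import close_job
print(close_job())"
```

```text
the job is handed in; nothing more can be done
None
```

The job is handed in: the mid spacer stands in the empty place, the carrier is pushed home against the buffers and the gate is shut behind it. It took about 22 s of the 67 s allowed, the hand-in gave no verdict, and I did not re-measure the bystanders at the end.

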